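Shut the upper tray and draw out the tap tray under it

ROBOT

A 7-joint arm with a two-finger parallel gripper is mounted at the origin on the work surface. World frame = base frame: x ahead of the robot, y to its left, z up, the work surface at z = 0. Lengths are in m, angles in rad, forces in N, time in s.
With the tool pointing down it reaches from about 0.35 to 0.9 m from the base axis. Payload 8.1 kg.
Tool frame: the origin (TCP) lies between the finger pads; the fingertips stand env.nose_length ahead of it and the grasp point (between the pads) lies 3 mm ahead of it (env.nose_length is the distance from the TCP to the fingertips, in m); z points along the fingers, y is the line along which they close (so a half turn about z gives the same grasp; the last joint's range is limited). The gripper opens to 85 mm and grips with 20 to 120 N. Pads are 22 mm wide; open, the fingers measure 114 mm over their backs; the gripper's body (76 mm by 85 mm) begins 54 mm behind the grasp point. The pads swing forward as they close: fully open they stand 13 mm farther back than shut.
Start: joints at [1.034, 0.434, 0.025, 1.573, -0.012, 1.134, -0.075], TCP at [0.263, -0.567, 0.253] pointing down, gripper open.
Joint ranges: [-2.62, 2.62], [-0.44, 2.09], [-1.27, 1.32], [0.08, 2.57], [-1.32, 4.46], [0.12, 2], [-2.74, 2.74]. Speed limits (rad/s): [2.22, 2.22, 3.01, 3.01, 3.14, 3.14, 3.14].

INTERFACE

Orientations are given as a unit quaternion [x, y, z, w].
In Python, from plant import env gives the robot as it stands.
- The arm moves only by the tool carry_out, never from a script. Its arguments are lists of equal length, an entry for each row: "slide": the shift along the tool's x, y, z as a fraction of full scale, a list of three; "spin": the turn about the tool's z as a fraction of full scale. A call has 1 to 20 rows; each row is the pose to reach, as a shift and turn from the pose commanded when the call began, along the tool's axes at that moment; what a row does not reach only later rows make up. Full scale, the value 1, is 0.25 m for a shift and 2 rad for a turn. A row lasts 1/12 s, in which the tool goes at most 41.7 mm and 7.16 degrees, less where a joint would pass 70% of its speed; a pose out of reach is approached as far as the arm can. A call with a number of a shift or a turn outside -1 to 1 is refused whole. A call with a gripper value outside its range is refused whole. "claw" is the gripper's target within -1 to 1 (fully open at 1, half-way at 0, shut at -1), set as the call begins (left out, the last holds). The fingers move at their own pace and stop on an object; "squeeze" is the grip in N (left out, the last holds). Time passes only in rows, so rows that repeat a pose let the fingers close. It gives the time, the measured TCP pose, the force, the opening and the grip force at its end, in the units of the state.
- env.state(): the state, without advancing time (a new reading comes with each control period).
- env.get_image(name): name is "side" or "top"; returns a dict with "image" (480x640x3 uint8, blue, green, red), "intrinsics" (3x3 intrinsics, pixels), "position" and "attitude" of the camera in the world. Camera axes: x right, y up, looking along -z (the intrinsics and any distortion apply to the point x, -y, -z); pixel columns grow to the right and rows downward; lengths in m; the calibration is good to about 2 mm. A picture is of the moment at which its call begins. There is no depth.
- env.job_done(): hands the job in; it is judged then, once.
The state is a dict: "time": time; "joint_positions": joint angles; "qd": joint speeds; "effort": joint torques, N m; "eef_pos": TCP position; "ee_rot": TCP orientation; "force": force on the tool from outside, world axes, zero at the start; "moment": the same for the moment, N m; "grip_width": finger opening in m; "grasp_force": force on a finger pad.
Only numpy, scipy, OpenCV 4.12 (cv2) and the standard library are available. Lean on these libraries where they do the work, as an engineer would, in place of code of your own. Each camera call takes 0.05 s, during which the arm holds its last target. There are 200 camera calls.

TASK

The upper tray of the two-tier tray rack has been left out over the lower one. Gently push the upper tray fully home with your fingertips, then hook a fingertip behind the front lip of the lower tray and draw it gently out along its runners to its stop, so that the taps and dies in it are to hand. Pinch and lift nothing, keep the loose parts in their trays as they are (the brass bush upright), and leave the things lying on the bench beside the rack where they are.

Things in the scene. Friction and masses are not known exactly. Their poses are not given: they have to be found in the camera images.
- rack: grey sheet-steel rack, 260 mm wide (y), 250 deep (x), 88 high, fixed to the bench, open on top. Origin: centre of its underside; x points from the open front to the back plate, z up. The trays slide out along its -x. Side cheeks stepped: 42 mm high at the front, 88 mm from x = -58 mm back. With the trays home, the lower tray's front stands at x = -125 mm, the upper's at -58 mm
- upper_tray (a joint): how far the upper tray is out, in m: 0 fully home against its end stop, 0.110 at its outer stop. It slides with about 2.5 N of friction plus 12 N per m/s and stays where it is left. The stops are hard. It starts 75 to 105 mm out. Its front: upper_tray_c0 is the rolled lip, _c1 the inner skin, _c2 the flat outer face
- lower_tray (a joint): how far the lower tray is out, in m: 0 fully home, 0.110 at its outer stop. It slides with about 3 N of friction plus 12 N per m/s and stays where it is left. The stops are hard. It starts 0 to 6 mm out. Its front: lower_tray_c0 is the rolled lip, _c1 the inner skin below it, _c2 the flat outer face
- upper_front (a point): middle of the top edge of the upper tray's front, on its outer face, moving with the tray. The front is an upright steel wall 6 mm thick and 248 mm wide, from 46 to 79 mm above the bench; its outer face is flat. The tray is 176 mm deep
- lip_mid (a point): middle of the lower tray's front lip, on its rear (inner) edge at its top, 42 mm above the bench; moves with the tray. Lip and wall are 9.5 mm thick, 230 mm long along rack y. Behind the lip an empty trough as wide as the tray runs 57 mm back to a 36 mm high partition, floor 13 mm above the bench. The upper tray covers it when out; when home, its front stands 57 mm behind the lip
- upper_mid (a point): centre of the upper tray's inner floor (49 mm above the bench), moving with the tray; axes as the rack's. The inner floor is 170 mm by 230 mm
- lower_mid (a point): centre of the left half (towards +y of the rack) of the lower tray's floor behind the trough, 13 mm above the bench, moving with the tray; axes as the rack's. This half is 168 mm deep by 132 mm wide; the other half holds taps in a fixed plastic insert
- die: round die, a dark steel ring 38 mm across and 12 mm high lying loose in the left half of the lower tray; origin at the centre of its underside. Stays in its tray
- bush: brass bush, an upright tube 32 mm across and 42 mm high standing loose in the left compartment of the upper tray; origin at the centre of its underside. Stays standing in its tray
- nut: steel hexagon nut 23 mm across and 12 mm high lying loose in the front right compartment of the upper tray; origin at the centre of its underside. Stays in its tray
- flange: steel pipe flange lying on the bench beside the rack, 110 mm across, 10 mm thick, with a 68 mm hub 30 mm high; origin at the centre of its underside. Not to be moved
- eyebolt: brass lifting eye standing on its 56 mm round foot on the bench beside the rack, 79 mm high; origin at the centre of its underside. Not to be moved
- hammer: hammer lying on the bench; origin at the middle of its underside, handle along its -x. Not to be moved
- file: flat file with a wooden handle lying on the bench, 275 mm long along its x, 27 mm high; origin 105 mm from the handle's end. Not to be moved
- oil: white plastic oil bottle standing on the bench, 48 mm across, 130 mm high; origin at the centre of its underside. Not to be moved
Mind the look-alikes: they are no part of the job. What is shaped like the bush but black or red is not meant.

How it is judged:
By the outcome, as a careful person would: the job done as asked, in the order asked, and still so for the second after the job is handed in, with the robot touching nothing.
It also fails if it takes over 50 s, if anything falls off the work surface, if the arm or the gripper's body presses on something with over 40 N, if the wrist force passes 120 N, or if a joint passes its speed limit or range.

## Working session

There is one attempt and no reset: what is moved stays moved. The work goes in short steps, Python scripts to look and compute and a tool call to move; the robot and the scene stay as the last step left them, time stands still between calls to the robot, and variables do not carry over. Pictures are saved under pics/ and viewed, at most 10 in all, crops included, and the job is handed in when it is done.

Besides the shell and the picture viewer there is one more tool, called after "Emit:" in YAML: its name, and indented under it one key for each argument. carry_out: Moves the arm, as the interface text tells. Shift numbers are shares of 0.25 m and turn numbers shares of 2 rad, none past 1 either way. Its arguments: {"type":"object","properties":{"slide":{"type":"array"},"spin":{"type":"array"},"claw":{"type":"number"},"squeeze":{"type":"number"}},"required":["slide","spin"]}

```bash
ls; mkdir -p pics; python3 - <<'E'
from plant import env
import cv2
for n in("top","side"):
    d=env.get_image(n); cv2.imwrite(f"pics/{n}0.png",d["image"]); print(n,d["intrinsics"],d["position"],d["attitude"],[k for k in d])
s=env.state(); print(s["time"],s["eef_pos"],s["ee_rot"],s["force"],s["grip_width"],env.nose_length)
E
```

```text
pics
top [[472.37225291   0.         317.51701816]
 [  0.         472.37225291 243.95354016]
 [  0.           0.           1.        ]] [ 0.44503577 -0.0286565   1.22836424] [-0.04171541  0.03264411  0.71636451 -0.69571264] ['image', 'intrinsics', 'position', 'attitude']
side [[573.67818068   0.         318.41265521]
 [  0.         573.67818068 239.15494122]
 [  0.           0.           1.        ]] [0.5451387  0.82486608 0.88240616] [-0.00134394  0.40500268  0.91388816 -0.02791858] ['image', 'intrinsics', 'position', 'attitude']
0.1 [ 0.26246633 -0.56674862  0.25263315] [ 9.76572533e-01  2.15187404e-01 -2.15576819e-04 -6.50071330e-04] [ 1.1700714  -0.22879759  0.0956327 ] 0.08551570911362719 0.022
```

View pics/top0.png

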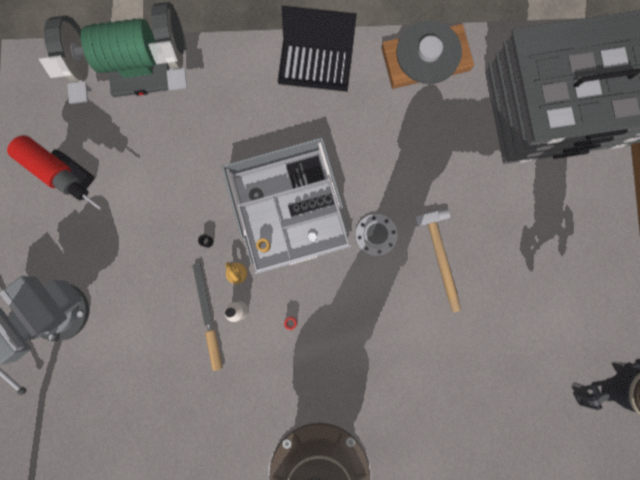

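View pics/side0.png

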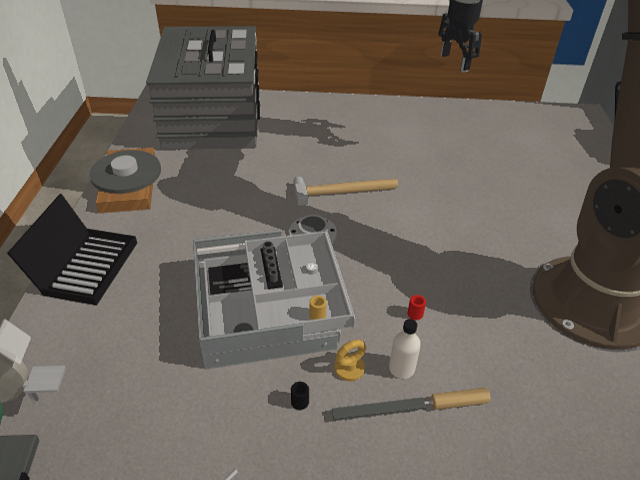

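The top view has the rack at about (287,205), with its front facing the robot from (257,271) to (348,247). The brass bush is at (263,244) in the upper tray. Its look-alikes are the black tube (206,240), the red tube (290,322) and the brass eyebolt (235,272). The flange is at (377,235), the oil bottle at (235,312). I'll take one close crop to pick corners.

```bash
python3 - <<'E'
import cv2
i=cv2.imread("pics/top0.png")[130:290,200:400]
cv2.imwrite("pics/c1.png",cv2.resize(i,None,fx=3.75,fy=3.75,interpolation=cv2.INTER_CUBIC))
E
cat > h.py <<'E'
import numpy as np
from scipy.spatial.transform import Rotation as R
def proj(d,P):
    q=R.from_quat(d["attitude"]).inv().apply(np.atleast_2d(P)-d["position"])
    q=q*[1,-1,-1]; u=q@np.array(d["intrinsics"]).T; return u[:,:2]/u[:,2:]
def back(d,uv,z):
    uv=np.atleast_2d(uv); r=np.c_[uv,np.ones(len(uv))]@np.linalg.inv(d["intrinsics"]).T*[1,-1,-1]
    r=R.from_quat(d["attitude"]).apply(r); p=np.array(d["position"]); return p+r*((z-p[2])/r[:,2])[:,None]
E
```

```text
(no output)
```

View pics/c1.png

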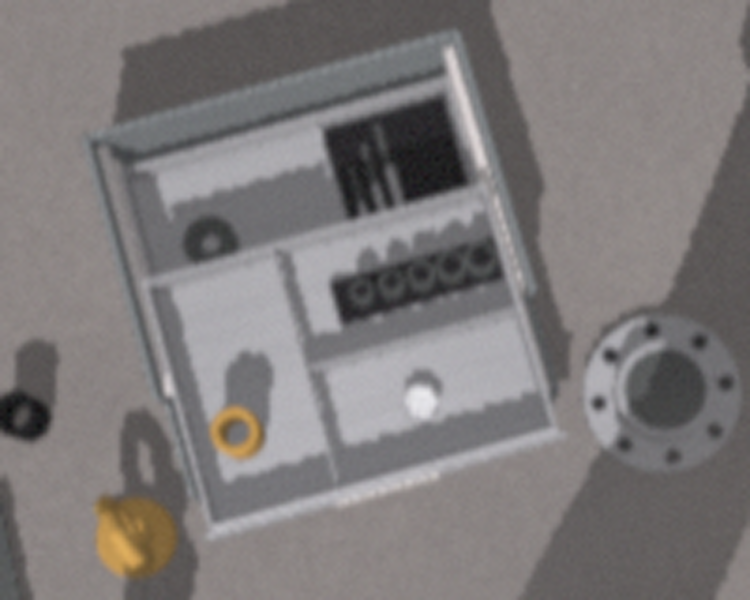

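The crop shows the rack's back corners at about (90,135) and (457,32), and the upper tray's front-edge ends at (212,535) and (562,435). The brass bush ring is at (237,432), clearly brass and inside the tray. The black tube lies outside at (22,415).

```bash
python3 - <<'E'
from plant import env
from h import *
import json
d=env.get_image("top"); json.dump({k:np.array(d[k]).tolist() for k in d if k!="image"},open("top.json","w"))
f=lambda *p:np.array(p)/3.75+[200,130]
B=back(d,f([90,135],[457,32]),.088); F=back(d,f([212,535],[562,435]),.079)
print(B,F)
print("widths",np.linalg.norm(B[0]-B[1]),np.linalg.norm(F[0]-F[1]))
yv=(B[0]-B[1]+F[0]-F[1])[:2]; yaw=np.arctan2(-yv[0],yv[1]); 
X=np.array([np.cos(yaw),np.sin(yaw)]);Y=np.array([-X[1],X[0]])
o=B.mean(0)[:2]-.125*X; print("yaw",yaw,"yawB",[np.arctan2(-v[0],v[1]) for v in(B[0]-B[1],F[0]-F[1])],"origin",o)
m=F.mean(0)[:2]-o; print("front in rack",m@X,m@Y,"out",-m@X-.058)
for n,p,z in(("flange",(660,390),.01),("eye",(136,545),.0),("bush",(237,432),.091),("nut",(422,398),.06)):
    q=back(d,f(p),z)[0,:2]; print(n,q,(q-o)@X,(q-o)@Y)
for n,p in(("oil",(235,312)),("red",(290,322))): q=back(d,p,.03)[0,:2]; print(n,q,(q-o)@X,(q-o)@Y)
s=env.state(); print(R.from_quat(s["ee_rot"]).as_matrix())
# verify in side
ds=env.get_image("side"); im=ds["image"].copy()
import cv2
L=lambda x,y,z:np.r_[o+x*X+y*Y,z]
out=-m@X-.058
pts=[L(.125,.13,.088),L(.125,-.13,.088),L(-.058-out,.124,.079),L(-.058-out,-.124,.079),L(-.125,.13,.042),L(-.058,.13,.088),L(-.125,.13,0)]
for u in proj(ds,pts): cv2.circle(im,tuple(int(round(v)) for v in u),2,(0,0,255),-1)
cv2.imwrite("pics/s1.png",cv2.resize(im[210:390,150:390],None,fx=3.3,fy=3.3))
E
```

```text
[[ 0.76677341  0.21038634  0.088     ]
 [ 0.82874982 -0.03404449  0.088     ]] [[ 0.50077594  0.13487271  0.079     ]
 [ 0.5592206  -0.09449754  0.079     ]]
widths 0.2521656324312969 0.23669915213584042
yaw 0.24888968543871087 yawB [np.float64(0.24832078039476754), np.float64(0.24949576408305407)] origin [0.6766133  0.05737992]
front in rack -0.15125882169927765 6.907759464276919e-05 out 0.09325882169927766
flange [ 0.59532493 -0.16729019] -0.1341261291490375 -0.19772363774040316
eye [0.49921076 0.19905776] -0.13703692885921567 0.18101147054382444
bush [0.56626273 0.11598199] -0.09251495124520598 0.08397877039254015
nut [ 0.58858933 -0.00355323] -0.10032118934577541 -0.03737282194137055
oil [0.40572872 0.19765563] -0.2279838431283635 0.2026797819139755
red [0.37700105 0.05957452] -0.2898395635783371 0.07592986534964594
[[ 9.07411205e-01  4.20243408e-01 -6.18835167e-04]
 [ 4.20243847e-01 -9.07410597e-01  1.05670672e-03]
 [-1.17463554e-04 -1.21892919e-03 -9.99999250e-01]]
```

View pics/s1.png

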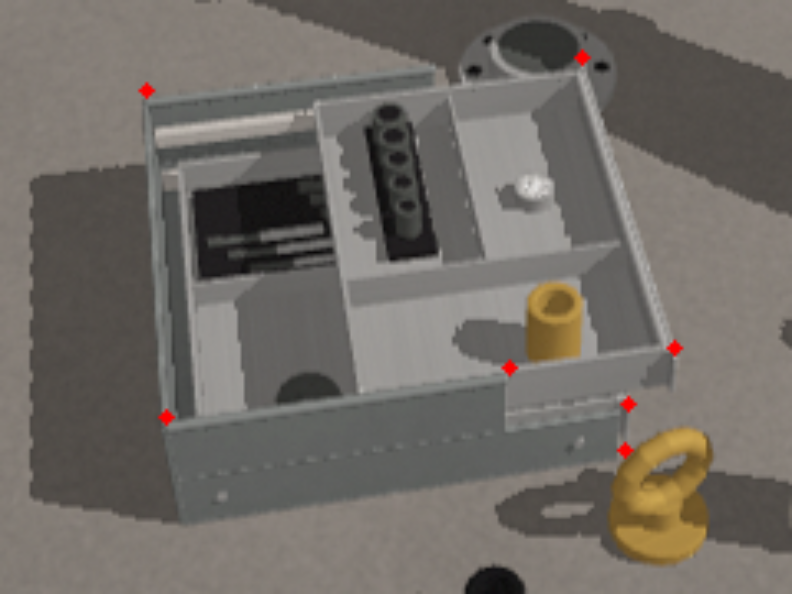

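The projection matches the side view to a few mm: rack yaw 0.249 rad, origin (0.677, 0.057), upper tray about 93 mm out. Next I go above the front with the fingers shut, then align with the rack.

Emit:
carry_out:
  slide:
    - [0.05, -0.05, 0]
    - [0.15, -0.14, 0]
    - [0.26, -0.25, 0]
    - [0.37, -0.35, 0]
    - [0.48, -0.46, 0]
    - [0.59, -0.56, 0]
    - [0.7, -0.67, 0]
    - [0.8, -0.76, 0]
    - [0.87, -0.83, 0]
    - [0.9, -0.86, 0]
  spin: [0, 0, 0, 0, 0, 0, 0, 0, 0, 0]
  claw: -1
  squeeze: 20

```text
time: 1.03
eef_pos: [0.3779, -0.2737, 0.2534]
ee_rot: [0.976, 0.217, 0.0, -0.0]
force: [0.2, -0.6, 0.0]
grip_width: 0.0001
grasp_force: 0.0
```

Emit:
carry_out:
  slide:
    - [0.05, -0.05, 0]
    - [0.15, -0.14, 0]
    - [0.26, -0.25, 0]
    - [0.37, -0.35, 0]
    - [0.48, -0.46, 0]
    - [0.59, -0.56, 0]
    - [0.7, -0.66, 0]
    - [0.8, -0.75, 0]
    - [0.87, -0.82, 0]
    - [0.9, -0.85, 0]
    - [0.9, -0.85, 0]
    - [0.9, -0.85, 0]
  spin: [0.01, 0.02, 0.03, 0.04, 0.05, 0.06, 0.07, 0.08, 0.09, 0.092, 0.092, 0.092]

```text
time: 2.03
eef_pos: [0.4914, 0.0093, 0.253]
ee_rot: [0.992, 0.125, -0.0, 0.0]
force: [-0.1, -0.3, -0.7]
grip_width: -0.0001
grasp_force: 0.0
```

```bash
cat >> h.py <<'E'
yaw=.2489; X=np.array([np.cos(yaw),np.sin(yaw)]);Y=np.array([-X[1],X[0]]); o=np.array([.6766,.0574])
def st(env):
    s=env.state(); r=R.from_quat(s["ee_rot"]).as_matrix(); q=np.array(s["eef_pos"])[:2]-o
    print("t%.2f rack x %.4f y %.4f z %.4f toolx-yaw %.4f tool z"%(s["time"],q@X,q@Y,s["eef_pos"][2],np.arctan2(r[1,0],r[0,0])),r[:,2].round(3),np.round(s["force"],2),s["grip_width"])
E
python3 -c "
from plant import env
from h import *
st(env)"
```

```text
t2.03 rack x -0.1913 y -0.0010 z 0.2530 toolx-yaw 0.2503 tool z [-0.001 -0.    -1.   ] [-0.13 -0.31 -0.69] -5.013265288396922e-05
```

Emit:
carry_out:
  slide:
    - [0, 0, 0.05]
    - [0, 0, 0.15]
    - [0, 0, 0.27]
    - [0, 0, 0.39]
    - [0, 0, 0.5]
    - [0, 0, 0.6]
    - [0, 0, 0.67]
    - [0, 0, 0.7]
    - [0, 0, 0.7]
    - [0, 0, 0.7]
  spin: [0, 0, 0, 0, 0, 0, 0, 0, 0, 0]

```text
time: 2.87
eef_pos: [0.4915, 0.0088, 0.0787]
ee_rot: [0.992, 0.124, -0.0, 0.0]
force: [0.9, 0.0, 0.9]
grip_width: -0.0001
grasp_force: 0.0
```

```bash
python3 - <<'E'
from plant import env
from h import *
import cv2
st(env)
a=env.get_image("side")["image"][210:390,200:480]
cv2.imwrite("pics/s2.png",cv2.resize(a,None,fx=2.8,fy=2.8))
E
```

```text
t2.87 rack x -0.1914 y -0.0015 z 0.0787 toolx-yaw 0.2484 tool z [-0.    -0.001 -1.   ] [0.86 0.04 0.91] -6.68396854610796e-05
```

View pics/s2.png

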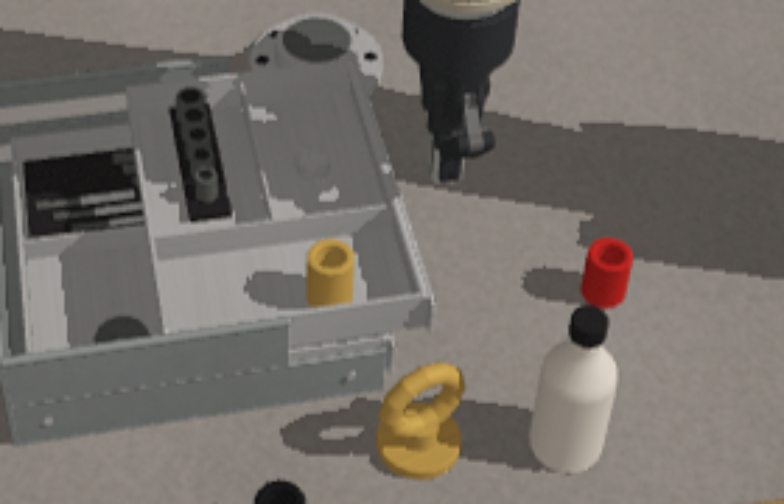

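The shut fingertips stand clear in front of the upper tray's face, at crop (447,175). The tray edge runs from (355,70) to (430,300), with the bush upright at (330,275). Pushing slowly now.

Emit:
carry_out:
  slide:
    - [0.015, 0, 0]
    - [0.035, 0, 0]
    - [0.055, 0, 0]
    - [0.07, 0, 0]
    - [0.08, 0, 0]
    - [0.088, 0, 0]
    - [0.096, 0, 0]
    - [0.104, 0, 0]
    - [0.112, 0, 0]
    - [0.12, 0, 0]
    - [0.128, 0, 0]
    - [0.138, 0, 0]
    - [0.15, 0, 0]
    - [0.163, 0, 0]
    - [0.176, 0, 0]
    - [0.189, 0, 0]
    - [0.202, 0, 0]
    - [0.215, 0, 0]
    - [0.228, 0, 0]
    - [0.241, 0, 0]
  spin: [0, 0, 0, 0, 0, 0, 0, 0, 0, 0, 0, 0, 0, 0, 0, 0, 0, 0, 0, 0]

```text
time: 4.58
eef_pos: [0.5499, 0.0249, 0.0782]
ee_rot: [0.992, 0.125, -0.0, 0.0]
force: [-3.0, -0.5, -1.1]
grip_width: 0.0002
grasp_force: 1.5
```

Emit:
carry_out:
  slide:
    - [0.012, 0, 0]
    - [0.024, 0, 0]
    - [0.036, 0, 0]
    - [0.048, 0, 0]
    - [0.06, 0, 0]
    - [0.072, 0, 0]
    - [0.084, 0, 0]
    - [0.096, 0, 0]
    - [0.108, 0, 0]
    - [0.12, 0, 0]
    - [0.13, 0, 0]
    - [0.14, 0, 0]
    - [0.15, 0, 0]
    - [0.16, 0, 0]
    - [0.168, 0, 0]
    - [0.175, 0, 0]
    - [0.18, 0, 0]
  spin: [0, 0, 0, 0, 0, 0, 0, 0, 0, 0, 0, 0, 0, 0, 0, 0, 0]

```text
time: 6.0
eef_pos: [0.5936, 0.036, 0.0783]
ee_rot: [0.992, 0.125, 0.0, -0.0]
force: [-2.7, -0.4, -2.3]
grip_width: 0.0
grasp_force: 1.3
```

```bash
python3 -c "
from plant import env
from h import *
st(env)"
```

```text
t6.00 rack x -0.0857 y -0.0003 z 0.0783 toolx-yaw 0.2497 tool z [ 0.  0. -1.] [-2.73 -0.36 -2.28] 2.1655244313865768e-05
```

Emit:
carry_out:
  slide:
    - [0.006, 0, 0]
    - [0.014, 0, 0]
    - [0.022, 0, 0]
    - [0.03, 0, 0]
    - [0.037, 0, 0]
    - [0.043, 0, 0]
    - [0.048, 0, 0]
    - [0.052, 0, 0]
    - [0.056, 0, 0]
  spin: [0, 0, 0, 0, 0, 0, 0, 0, 0]

```text
time: 6.75
eef_pos: [0.6071, 0.0394, 0.0783]
ee_rot: [0.992, 0.125, 0.0, 0.0]
force: [-1.7, 0.4, -0.6]
grip_width: -0.0001
grasp_force: 1.3
```

Emit:
carry_out:
  slide:
    - [0.003, 0, 0]
    - [0.006, 0, 0]
    - [0.009, 0, 0]
    - [0.012, 0, 0]
  spin: [0, 0, 0, 0]

```text
time: 7.08
eef_pos: [0.6099, 0.0401, 0.0783]
ee_rot: [0.992, 0.125, 0.0, 0.0]
force: [-2.5, 0.6, -0.9]
grip_width: -0.0001
grasp_force: 1.3
```

Emit:
carry_out:
  slide:
    - [0.002, 0, 0]
    - [0.004, 0, 0]
    - [0.006, 0, 0]
    - [0.008, 0, 0]
  spin: [0, 0, 0, 0]

```text
time: 7.42
eef_pos: [0.6118, 0.0407, 0.0783]
ee_rot: [0.992, 0.125, 0.0, -0.0]
force: [-2.6, 0.8, 0.1]
grip_width: -0.0003
grasp_force: 1.3
```

Emit:
carry_out:
  slide:
    - [0.002, 0, 0]
    - [0.004, 0, 0]
    - [0.006, 0, 0]
    - [0.008, 0, 0]
  spin: [0, 0, 0, 0]

```text
time: 7.75
eef_pos: [0.6138, 0.0411, 0.0783]
ee_rot: [0.992, 0.125, 0.0, 0.0]
force: [-3.0, 0.6, 0.8]
grip_width: 0.0003
grasp_force: 1.3
```

Emit:
carry_out:
  slide:
    - [0.002, 0, 0]
    - [0.004, 0, 0]
    - [0.006, 0, 0]
    - [0.008, 0, 0]
  spin: [0, 0, 0, 0]

```text
time: 8.08
eef_pos: [0.6149, 0.0414, 0.0783]
ee_rot: [0.992, 0.125, -0.001, 0.0]
force: [-8.5, -0.7, 5.4]
grip_width: 0.0001
grasp_force: 3.9
```

Emit:
carry_out:
  slide:
    - [0.002, 0, 0]
    - [0.003, 0, 0]
    - [0.003, 0, 0]
  spin: [0, 0, 0]

```text
time: 8.33
eef_pos: [0.6149, 0.0414, 0.0783]
ee_rot: [0.992, 0.125, -0.001, 0.0]
force: [-8.8, -0.3, 6.6]
grip_width: -0.0003
grasp_force: 4.5
```

```bash
python3 -c "
from plant import env
from h import *
st(env)"
```

```text
t8.33 rack x -0.0637 y -0.0003 z 0.0783 toolx-yaw 0.2497 tool z [-0.003 -0.001 -1.   ] [-8.76 -0.27  6.56] -0.00033423436284060965
```

The force rose to 9 N with no further motion, so the upper tray is at its end stop. I back off to the middle of the trough and check.

Emit:
carry_out:
  slide:
    - [-0.01, 0, 0]
    - [-0.03, 0, 0]
    - [-0.055, 0, 0]
    - [-0.07, 0, 0]
    - [-0.076, 0, 0]
    - [-0.076, 0, 0]
  spin: [0, 0, 0, 0, 0, 0]

```text
time: 8.83
eef_pos: [0.5977, 0.0368, 0.0784]
ee_rot: [0.992, 0.124, 0.0, 0.0]
force: [-0.4, 0.3, -0.3]
grip_width: -0.0003
grasp_force: 0.0
```

```bash
python3 - <<'E'
from plant import env
from h import *
import cv2
st(env)
a=cv2.resize(env.get_image("side")["image"][220:380,180:380],None,fx=3,fy=3)
d=env.get_image("top"); cv2.imwrite("pics/t3full.png",d["image"])
b=cv2.resize(d["image"][130:290,200:370],None,fx=3,fy=3)
cv2.imwrite("pics/s3.png",cv2.resize(np.hstack([a,b]),None,fx=.72,fy=.72))
E
```

```text
t8.83 rack x -0.0816 y -0.0006 z 0.0784 toolx-yaw 0.2495 tool z [ 0. -0. -1.] [-0.37  0.31 -0.29] -0.00028531764665147504
```

View pics/s3.png

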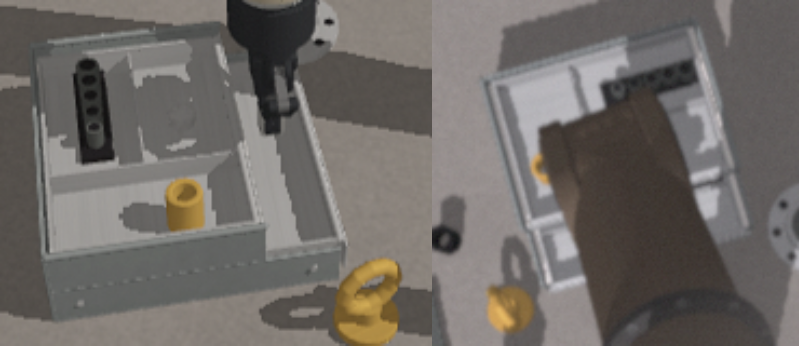

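The upper tray is home, with its front flush at the step (265,225), and the bush stands at (185,205). The trough is empty and the fingers are over it at (270,130), with the lip beyond at (340,240). Descending into the trough.

Emit:
carry_out:
  slide:
    - [0, 0, 0.01]
    - [0, 0, 0.03]
    - [0, 0, 0.05]
    - [0, 0, 0.07]
    - [0, 0, 0.09]
    - [0, 0, 0.11]
    - [0, 0, 0.122]
    - [0, 0, 0.128]
    - [0, 0, 0.128]
  spin: [0, 0, 0, 0, 0, 0, 0, 0, 0]

```text
time: 9.68
eef_pos: [0.5977, 0.0371, 0.0458]
ee_rot: [0.992, 0.125, -0.0, -0.0]
force: [-0.2, -0.5, 0.8]
grip_width: 0.0001
grasp_force: 0.0
```

Emit:
carry_out:
  slide:
    - [-0.01, 0, 0]
    - [-0.022, 0, 0]
    - [-0.034, 0, 0]
    - [-0.044, 0, 0]
    - [-0.05, 0, 0]
    - [-0.056, 0, 0]
    - [-0.062, 0, 0]
    - [-0.068, 0, 0]
    - [-0.074, 0, 0]
    - [-0.08, 0, 0]
    - [-0.086, 0, 0]
    - [-0.092, 0, 0]
    - [-0.1, 0, 0]
    - [-0.108, 0, 0]
  spin: [0, 0, 0, 0, 0, 0, 0, 0, 0, 0, 0, 0, 0, 0]

```text
time: 10.85
eef_pos: [0.5725, 0.0306, 0.0465]
ee_rot: [0.992, 0.125, 0.001, -0.0]
force: [3.7, 0.3, -2.6]
grip_width: 0.0001
grasp_force: 1.7
```

Emit:
carry_out:
  slide:
    - [-0.01, 0, 0]
    - [-0.021, 0, 0]
    - [-0.033, 0, 0]
    - [-0.045, 0, 0]
    - [-0.057, 0, 0]
    - [-0.069, 0, 0]
    - [-0.081, 0, 0]
    - [-0.093, 0, 0]
    - [-0.105, 0, 0]
    - [-0.117, 0, 0]
    - [-0.129, 0, 0]
    - [-0.141, 0, 0]
    - [-0.153, 0, 0]
    - [-0.165, 0, 0]
    - [-0.177, 0, 0]
    - [-0.189, 0, 0]
    - [-0.201, 0, 0]
    - [-0.213, 0, 0]
    - [-0.225, 0, 0]
    - [-0.237, 0, 0]
  spin: [0, 0, 0, 0, 0, 0, 0, 0, 0, 0, 0, 0, 0, 0, 0, 0, 0, 0, 0, 0]

```text
time: 12.52
eef_pos: [0.5141, 0.0157, 0.0463]
ee_rot: [0.992, 0.125, 0.0, 0.0]
force: [3.5, 0.2, 0.0]
grip_width: -0.0003
grasp_force: 1.7
```

Emit:
carry_out:
  slide:
    - [-0.012, 0, 0]
    - [-0.024, 0, 0]
    - [-0.036, 0, 0]
    - [-0.048, 0, 0]
    - [-0.06, 0, 0]
    - [-0.07, 0, 0]
    - [-0.08, 0, 0]
    - [-0.09, 0, 0]
    - [-0.098, 0, 0]
    - [-0.106, 0, 0]
    - [-0.112, 0, 0]
    - [-0.118, 0, 0]
    - [-0.122, 0, 0]
  spin: [0, 0, 0, 0, 0, 0, 0, 0, 0, 0, 0, 0, 0]

```text
time: 13.6
eef_pos: [0.4846, 0.0081, 0.0463]
ee_rot: [0.992, 0.125, -0.0, 0.0]
force: [3.4, 0.0, 0.0]
grip_width: -0.0001
grasp_force: 1.6
```

```bash
python3 -c "
from plant import env
from h import *
st(env)"
```

```text
t13.60 rack x -0.1982 y -0.0005 z 0.0463 toolx-yaw 0.2497 tool z [-0. -0. -1.] [3.39 0.03 0.05] -6.343849462658807e-05
```

Emit:
carry_out:
  slide:
    - [-0.003, 0, 0]
    - [-0.006, 0, 0]
    - [-0.009, 0, 0]
    - [-0.012, 0, 0]
    - [-0.015, 0, 0]
    - [-0.018, 0, 0]
    - [-0.021, 0, 0]
    - [-0.024, 0, 0]
    - [-0.027, 0, 0]
    - [-0.03, 0, 0]
  spin: [0, 0, 0, 0, 0, 0, 0, 0, 0, 0]

```text
time: 14.43
eef_pos: [0.4775, 0.0063, 0.0463]
ee_rot: [0.992, 0.125, -0.0, 0.0]
force: [3.4, -0.3, 0.3]
grip_width: -0.0002
grasp_force: 1.6
```

Emit:
carry_out:
  slide:
    - [-0.002, 0, 0]
    - [-0.004, 0, 0]
    - [-0.006, 0, 0]
    - [-0.008, 0, 0]
  spin: [0, 0, 0, 0]

```text
time: 14.77
eef_pos: [0.4756, 0.0058, 0.0463]
ee_rot: [0.992, 0.124, 0.0, 0.0]
force: [3.3, -1.1, -0.0]
grip_width: -0.0001
grasp_force: 1.5
```

Emit:
carry_out:
  slide:
    - [-0.002, 0, 0]
    - [-0.004, 0, 0]
    - [-0.006, 0, 0]
    - [-0.008, 0, 0]
  spin: [0, 0, 0, 0]

```text
time: 15.1
eef_pos: [0.4737, 0.0053, 0.0463]
ee_rot: [0.992, 0.125, 0.0, 0.0]
force: [3.9, -1.6, -0.7]
grip_width: 0.0001
grasp_force: 2.3
```

Emit:
carry_out:
  slide:
    - [-0.002, 0, 0]
    - [-0.004, 0, 0]
    - [-0.004, 0, 0]
  spin: [0, 0, 0]

```text
time: 15.35
eef_pos: [0.4736, 0.0054, 0.0464]
ee_rot: [0.992, 0.125, 0.001, -0.0]
force: [6.6, -0.2, -3.4]
grip_width: -0.0001
grasp_force: 3.0
```

Emit:
carry_out:
  slide:
    - [-0.002, 0, 0]
    - [-0.003, 0, 0]
    - [-0.003, 0, 0]
  spin: [0, 0, 0]

```text
time: 15.6
eef_pos: [0.4735, 0.0053, 0.0465]
ee_rot: [0.992, 0.125, 0.001, -0.0]
force: [9.6, 0.5, -4.8]
grip_width: 0.0005
grasp_force: 3.9
```

The lower tray is at its stop: 10 N and no motion. I release forward, rise straight up and move aside.

Emit:
carry_out:
  slide:
    - [0.01, 0, 0]
    - [0.03, 0, 0]
    - [0.05, 0, 0]
    - [0.065, 0, 0]
    - [0.068, 0, 0]
    - [0.068, 0, -0.03]
    - [0.068, 0, -0.08]
    - [0.068, 0, -0.15]
    - [0.068, 0, -0.25]
    - [0.068, 0, -0.37]
    - [0.068, 0, -0.5]
    - [0.068, 0, -0.62]
    - [0.068, 0, -0.72]
    - [0.068, 0, -0.78]
    - [0.068, 0, -0.8]
    - [0.068, 0, -0.8]
  spin: [0, 0, 0, 0, 0, 0, 0, 0, 0, 0, 0, 0, 0, 0, 0, 0]

```text
time: 16.93
eef_pos: [0.4887, 0.0092, 0.2476]
ee_rot: [0.992, 0.124, 0.001, 0.0]
force: [-0.4, -0.5, -1.0]
grip_width: -0.0
grasp_force: 0.0
```

Emit:
carry_out:
  slide:
    - [0, 0.05, 0]
    - [0, 0.15, 0]
    - [0, 0.27, 0]
    - [0, 0.4, 0]
    - [0, 0.55, 0]
    - [0, 0.7, 0]
    - [0, 0.82, 0]
    - [0, 0.92, 0]
    - [0, 0.98, 0]
    - [0, 1, 0]
    - [0, 1, 0]
    - [0, 1, 0]
  spin: [0, 0, 0, 0, 0, 0, 0, 0, 0, 0, 0, 0]

```text
time: 17.93
eef_pos: [0.55, -0.2312, 0.2457]
ee_rot: [0.992, 0.125, -0.0, -0.001]
force: [0.7, 1.2, 0.7]
grip_width: 0.0
grasp_force: 0.0
```

```bash
python3 - <<'E'
from plant import env
from h import *
import cv2
st(env)
a=cv2.resize(env.get_image("side")["image"][200:420,180:500],None,fx=2,fy=2)
d=env.get_image("top")
b=cv2.resize(d["image"][130:350,190:400],None,fx=2,fy=2)
cv2.imwrite("pics/s4.png",cv2.resize(np.hstack([a,b]),(800,332)))
E
```

```text
t17.93 rack x -0.1938 y -0.2485 z 0.2457 toolx-yaw 0.2513 tool z [-0.001  0.001 -1.   ] [0.65 1.2  0.71] 2.1622560880643858e-05
```

View pics/s4.png

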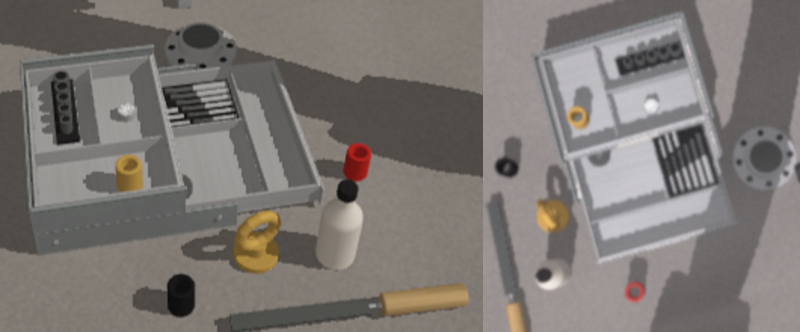

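The upper tray is home, its front flush with the cheek step. The bush is upright at (128,172) and the nut at (126,110). The lower tray is fully out with the die still in it at (182,185), and the bench items are undisturbed. Handing in.

```bash
python3 -c "
from plant import env
print(env.job_done())"
```

```text
the job is handed in; nothing more can be done
None
```

The upper tray was pushed home and the lower tray drawn out to its stop; the last picture shows the bush upright, the loose parts in their trays and the bench items in place, and the job is handed in (no verdict was returned).

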